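Meter two mill balls from a slide-gate hopper

ROBOT

A 6-joint arm with a two-finger parallel gripper is mounted at the origin on a cart in front of the work surface, level with it; the furniture and walls round the work are solid. World frame = base frame: x ahead of the robot, y to its left, z up, the work surface at z = 0. Lengths are in m, angles in rad, forces in N, time in s.
With the tool pointing down it reaches from about 0.35 to 0.975 m from the base axis. Payload 4.9 kg.
Tool frame: the origin (TCP) lies where the fingers leave the gripper's body, on its centre line; the fingertips stand 73 mm ahead of it and the grasp point (between the pads) lies 54 mm ahead of it; z points along the fingers, y is the direction in which the jaws open and shut (so a half turn about z gives the same grasp; the last joint's range is limited). The gripper opens to 85 mm and grips with 20 to 120 N. Pads are 22 mm wide; open, the fingers measure 114 mm over their backs; the gripper's body (76 mm by 85 mm) begins 54 mm behind the grasp point. The pads swing forward as they close: fully open they stand 13 mm farther back than shut.
Start: joints at [1.131, 0.053, 1.613, -0, 1.476, -0.119], TCP at [0.197, 0.593, 0.304] pointing down, gripper open.
Joint ranges: [-3.01, 3.01], [-1.01, 2.22], [0.06, 2.58], [-1.02, 4.17], [0.09, 2.62], [-3.14, 3.14]. Speed limits (rad/s): [2.57, 2.57, 3.14, 3.14, 3.14, 3.14].

INTERFACE

Orientations are given as a rotation vector (axis times angle).
In Python, from station import monitor, vision, workorder gives the robot as it stands.
- The arm moves only by the tool arm_command, never from a script. Its argument "rows" is text: rows parted by semicolons, each of 6 numbers parted by spaces: the shift along the world's x, y, z in mm, then the turn, a rotation vector about the world's x, y, z in degrees. In form: tx ty tz wx wy wz; .... A call has 1 to 12 rows; each row is the pose to reach, as a shift and turn from the pose measured when the call began; what a row does not reach only later rows make up. A row lasts 1/8 s, in which the tool goes at most 62.5 mm and 10.7 degrees, less where a joint would pass 70% of its speed; a pose out of reach is approached as far as the arm can. A call with a gripper value outside its range is refused whole. "jaw" is the opening, from 0 (shut) to 1 (fully open), set as the call begins (left out, the last holds). The fingers move at their own pace and stop on an object; "squeeze" is the grip in N (left out, the last holds). Time passes only in rows, so rows that repeat a pose let the fingers close. It gives the time, the measured TCP pose, the force and the opening at its end, in the units of the state.
- monitor.get_obs(): the state, without advancing time (a new reading comes with each control period).
- vision.get_image(name): name is "scene" or "side" or "wrist"; returns a dict with "frame" (400x640x3 uint8, red, green, blue), "vfov" (degrees; the focal length in pixels is half the picture's height over the tangent of half this angle, whatever the lens; pixels are square), "cx", "cy" (the principal point, pixels), "distortion" ([k1, k2, p1, p2, k3] as OpenCV has them; the pictures are not rectified), "R" (3x3) and "t" (3): a world point X has camera coordinates R X + t; the wrist camera has in their place "T_tool_cam" (4x4, takes a point from camera to tool coordinates, whose origin is the TCP and whose axes are the flange's). Camera axes: x right, y down, z forward; pixel columns grow to the right and rows downward; lengths in m; the calibration is good to about 2 mm. A picture is of the moment at which its call begins: read the wrist's pose just before it. There is no depth.
- workorder.finish_job(): hands the job in, once; it reports no verdict.
The state is a dict: "t": time; "q": joint angles; "dq": joint speeds; "effort": joint torques, N m; "tool_pos": TCP position; "tool_rot": TCP orientation; "contact_force": force on the tool from outside, world axes, zero at the start; "wrist_torque": the same for the moment, N m; "opening": finger opening in m.
Only numpy, scipy, OpenCV 4.12 (cv2) and the standard library are available. Lean on these libraries where they do the work, as an engineer would, in place of code of your own. Each camera call takes 0.05 s, during which the arm holds its last target. There are 200 camera calls.

TASK

Of the two small hoppers on the bench, take the one that holds the round steel mill balls (the other holds rubber stoppers). Pull its bottom slide gate partway out towards the robot, just far enough that the two balls farthest from the handle drop into the chute while the other two stay in, then push the gate fully shut again and let go.

Things in the scene. Friction and masses are not known exactly. Their poses are not given: they have to be found in the camera images.
- ball_hopper: Fixed open steel box, 118 mm long (x), 36 wide, rim 124 mm above bench, on a grey stand; origin at bench level under its centre, +x away from the handle. Four cells along x, 28 mm apart, a 20 mm ball on the gate in each. Chute below slopes to a trough in front (walls up to 40 mm high). A like hopper with dark rubber stoppers is beside it; left/right varies, each turned up to 26 degrees.
- ball_gate (a joint): Slide gate under the ball hopper, aluminium plate. 0 = shut; grows in metres as it is pulled towards the robot, stop at 0.112. About 2 N to move, stays where left. Uncovers the far cell first: the first two balls have dropped by 0.050, the third sinks and jams from 0.070; aim for 0.059. Three cross lines on the plate come out at the hopper's front face at 0.032, 0.060 and 0.088, one per ball.
- ball_gate_grip (a point): Point in the gate's upright black handle fin in front of the hopper, moves with the gate. Fin 12 mm thick (y), 24 long (x), from 86 to 128 mm above bench; the point is central, 110 mm above bench, 18 below its top. x axis points into the hopper (push shut), z up; pull along -x. Hopper front face 32 mm away when shut; nothing stands as high as the fin within 60 mm beside it.
- ball_2_center (a point): Centre of the second ball from the far end (20 mm steel ball, one of the two to let out): about 90 mm above the bench in the hopper, under 50 mm once in the chute.
- ball_3_center (a point): Centre of the third ball from the far end (20 mm steel ball, one of the two that must stay in the hopper), about 90 mm above the bench.

How it is judged:
On the way:
1. the gate is partway open, the two far balls have dropped into the chute and the third ball is still in the hopper (value of joint ball_gate above 0.036 m and height (world z) of ball_2_center below 0.065 m and height (world z) of ball_3_center above 0.08 m), for 0.1 s.
At the end, for the whole second after the job is handed in: The ball hopper's gate is shut to within 10 mm and at rest, the second ball from the far end (and so the first) lies in the chute below the gate, and the third (and so the fourth) is still in the hopper (value of joint ball_gate below 0.01 m and velocity of joint ball_gate below 0.01 m/s and height (world z) of ball_2_center below 0.065 m and horizontal distance between ball_2_center and ball_gate_grip below 0.2 m and height (world z) of ball_3_center above 0.08 m); the robot touches nothing.
It fails at once if a third ball is let out of the hopper (height (world z) of ball_3_center below 0.07 m).
It also fails if it takes over 32 s, if anything falls off the work surface, if the arm or the gripper's body presses on something with over 40 N, if the wrist force passes 120 N, or if a joint passes its speed limit or range.

## Working session

There is one attempt and no reset: what is moved stays moved. The work goes in short steps, Python scripts to look and compute and a tool call to move; the robot and the scene stay as the last step left them, time stands still between calls to the robot, and variables do not carry over. Pictures are saved under pics/ and viewed, about 8 in all and at most 12, crops included, and the job is handed in when it is done.

Besides the shell and the picture viewer there is one more tool, called after ">>>" as name(argument=value, ...), one argument or row to a line, values as JSON. arm_command: Moves the arm, as the interface text tells. Its arguments: {"type":"object","properties":{"rows":{"type":"string"},"jaw":{"type":"number"},"squeeze":{"type":"number"}},"required":["rows"]}

```bash
mkdir -p pics
cat > h.py <<'E'
import numpy as np, cv2, pickle
from station import monitor, vision, workorder
def shot(name,tag):
    o=monitor.get_obs(); d=vision.get_image(name)
    if 'T_tool_cam' in d:
        T=np.eye(4);T[:3,:3]=cv2.Rodrigues(np.array(o['tool_rot'],float))[0];T[:3,3]=o['tool_pos']
        W=np.linalg.inv(T@np.array(d['T_tool_cam'])); d['R']=W[:3,:3];d['t']=W[:3,3]
    pickle.dump(d,open(f'pics/{tag}.pkl','wb')); cv2.imwrite(f'pics/{tag}.png',d['frame'][:,:,::-1]); return d
def load(tag): return pickle.load(open(f'pics/{tag}.pkl','rb'))
def K(d):
    f=200/np.tan(np.radians(d['vfov'])/2); return np.array([[f,0,d['cx']],[0,f,d['cy']],[0,0,1.]])
def ray(d,uv):
    n=cv2.undistortPoints(np.array([[uv]],float),K(d),np.array(d['distortion'],float))[0,0]
    R=np.array(d['R']);return -R.T@np.array(d['t']), R.T@np.array([n[0],n[1],1])
def onz(d,uv,z):
    c,v=ray(d,uv); return c+v*(z-c[2])/v[2]
def proj(d,X):
    return cv2.projectPoints(np.array(X,float).reshape(-1,3),cv2.Rodrigues(np.array(d['R']))[0],np.array(d['t'],float),K(d),np.array(d['distortion'],float))[0][:,0]
E
python3 - <<'E'
from h import *
print(monitor.get_obs())
ims=[shot(n,n+'0') for n in('scene','side','wrist')]
for d in ims: print(d['vfov'],-np.array(d['R']).T@d['t'], np.array(d['R'])[2])
E
```

```text
{'t': 0.0, 'q': array([ 1.13097655e+00,  5.33549799e-02,  1.61429516e+00, -2.36758839e-05,
        1.47599998e+00, -1.19007366e-01]), 'dq': array([-8.96047528e-04, -5.85393205e-04,  9.61006212e-04,  6.67398779e-04,
        7.66795574e-05, -2.05237145e-04]), 'effort': array([ 7.76980869e-04, -3.93667710e+01, -3.70184541e+01, -1.27832055e-05,
        6.74498384e-03, -1.27276451e-05]), 'tool_pos': array([0.19689062, 0.59267577, 0.30266334]), 'tool_rot': array([-0.50168192, -3.10072367,  0.00311619]), 'contact_force': array([-0.22520143,  0.4080568 ,  0.48889564]), 'wrist_torque': array([-0.04386647,  0.02333035, -0.00371381]), 'opening': 0.08564109823352435}
48.09174401080938 [0.24190042 0.41109143 0.6655604 ] [ 0.41275732 -0.6066873  -0.67938349]
49.78733237708648 [ 0.35814147 -0.73453308  0.66590227] [ 0.24134789  0.69979492 -0.67233792]
63.25615642605296 [0.13331099 0.61356671 0.37329345] [ 0.25252299 -0.08573435 -0.96378512]
```

View pics/scene0.png

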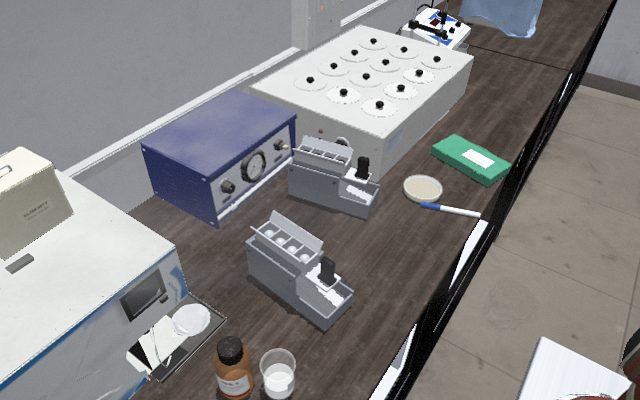

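View pics/side0.png

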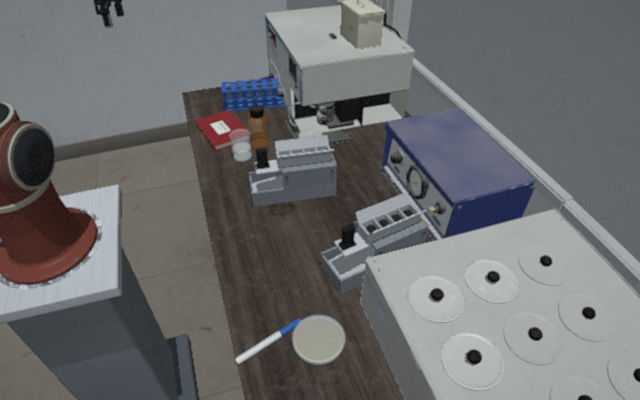

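The scene view shows two hoppers: the near one's fin is at about (327,270) and the far one's at (363,167). In the side view the fins are at about (262,160) and (347,236). I'll crop in to tell them apart and mask the black fins.

Run:
```python
from h import *
a=load('scene0');b=load('side0')
def crop(d,x,y,w,h,s=4): return cv2.resize(d['frame'][y:y+h,x:x+w,::-1],(w*s,h*s),interpolation=cv2.INTER_CUBIC)
top=np.hstack([crop(a,240,205,100,75),crop(a,285,130,100,75)])
bot=np.hstack([crop(b,240,130,100,75),crop(b,330,190,100,75)])
cv2.imwrite('pics/crop.png',np.vstack([top,bot]))
def fins(d,box):
    x,y,w,h=box; m=(d['frame'].max(2)<45).astype(np.uint8); mm=np.zeros_like(m); mm[y:y+h,x:x+w]=m[y:y+h,x:x+w]
    n,l,s,c=cv2.connectedComponentsWithStats(mm)
    for i in range(1,n):
        if s[i,4]>40: print(s[i],c[i])
    i=1+np.argmax(s[1:,4]); return c[i]
for ba,bb in(((315,250,30,40),(252,142,20,32)),((350,150,25,32),(335,220,25,32))):
    p=fins(a,ba);q=fins(b,bb)
    c1,v1=ray(a,p);c2,v2=ray(b,q)
    s=np.linalg.lstsq(np.c_[v1,-v2],c2-c1,rcond=None)[0]
    print('P',c1+v1*s[0],c2+v2*s[1])
```

```text
[256 149  12  19 193] [261.48186528 157.71502591]
P [0.49340429 0.01249293 0.10706201] [0.48092857 0.01106959 0.10245976]
[355 157  14  22 213] [362.3286385  168.22065728]
[340 223  15  26 275] [347.24727273 235.93818182]
P [ 0.57448551 -0.25984477  0.1015926 ] [ 0.57363004 -0.25993248  0.10119245]
```

View pics/crop.png

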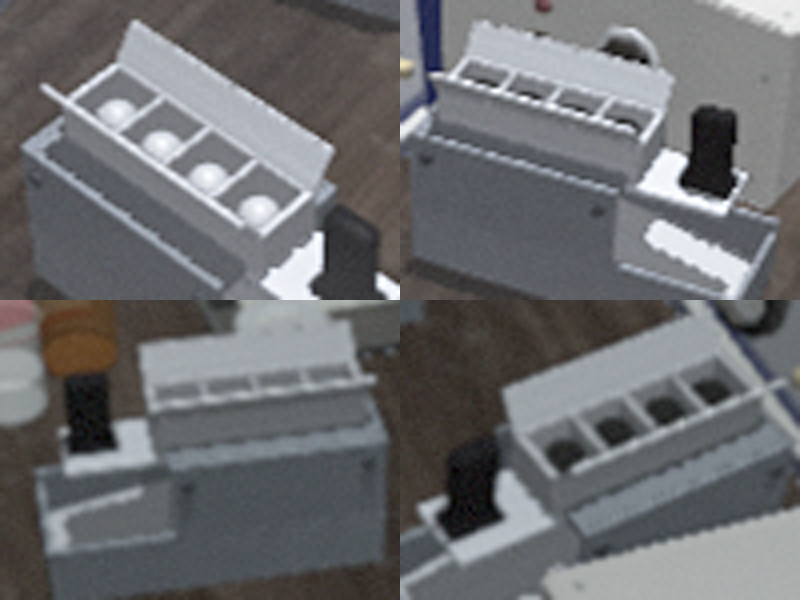

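The hopper with light round balls is the left one; its balls are at scene (269,233), (280,241), (292,250) and (304,257). The right one holds dark stoppers. Next I'll measure the fin and the hopper's direction.

Run:
```python
from h import *
a=load('scene0');b=load('side0')
def fin(d,box,th):
    x,y,w,h=box; m=(d['frame'][y:y+h,x:x+w].max(2)<th).astype(np.uint8)
    n,l,s,c=cv2.connectedComponentsWithStats(m); i=1+np.argmax(s[1:,4]); print(s[i]+[x,y,0,0,0]); return c[i]+[x,y]
p=fin(a,(315,250,30,40),75); q=fin(b,(250,142,24,32),60); print(p,q)
c1,v1=ray(a,p);c2,v2=ray(b,q)
s=np.linalg.lstsq(np.c_[v1,-v2],c2-c1,rcond=None)[0]
print('P',c1+v1*s[0],c2+v2*s[1], onz(a,p,.107),onz(b,q,.107))
B=np.array([onz(a,u,.093) for u in((268.7,233),(280.5,241.5),(292.2,250),(304.5,257.5))])
print(B, np.linalg.norm(np.diff(B,axis=0),axis=1))
d=B[0]-B[3]; print('yaw',np.degrees(np.arctan2(d[1],d[0])))
# front/back ends from side view: rim corners near side (lower edge of box top rim)
for z,uv in((.124,(275.7,164.5)),(.124,(337,157.5))): print('flare?',onz(b,uv,z))
o=monitor.get_obs(); print(cv2.Rodrigues(o['tool_rot'])[0])
```

```text
[318 256  18  30 354]
[256 148  13  20 219]
[327.08757062 270.75988701] [261.73059361 157.46118721]
P [0.48218514 0.01131693 0.1030867 ] [0.48155679 0.01125271 0.10286391] [0.4805134  0.01409828 0.107     ] [0.48065018 0.00577416 0.107     ]
[[ 0.618963   -0.00732165  0.093     ]
 [ 0.58915339 -0.00320998  0.093     ]
 [ 0.56056887  0.00085478  0.093     ]
 [ 0.5334847   0.00237457  0.093     ]] [0.03009184 0.02887208 0.02712678]
yaw -6.471672043401598
flare? [ 0.49864245 -0.04914949  0.124     ]
flare? [ 0.62557144 -0.06656372  0.124     ]
[[-9.48992450e-01  3.15298037e-01 -6.91598198e-04]
 [ 3.15298737e-01  9.48991331e-01 -1.46957024e-03]
 [ 1.92968081e-04 -1.61267110e-03 -9.99998681e-01]]
```

>>> arm_command(
  rows="12 -24 0 0 0 1; 36 -73 0 0 0 2; 62 -126 0 0 0 3; 88 -180 0 0 0 4; 115 -235 0 0 0 5; 142 -290 0 0 0 6; 169 -345 0 0 0 7; 196 -400 0 0 0 8; 223 -455 0 0 0 9; 250 -510 0 0 0 10; 272 -556 0 0 0 11; 285 -582 0 0 0 11",
  jaw=1,
)

```text
t: 1.65
tool_pos: [0.4824, 0.0085, 0.3026]
tool_rot: [-0.206, -3.134, 0.003]
contact_force: [0.8, 0.1, -0.4]
opening: 0.0854
```

Run:
```python
from h import *
d=shot('wrist','w1'); o=monitor.get_obs(); print(o['t'],o['tool_pos'],cv2.Rodrigues(o['tool_rot'])[0].round(3),o['dq'].round(3))
f=d['frame']; print(proj(d,[[.482,.011,.128],[.482,.011,.086]]))
```

```text
1.7 [0.48326693 0.00667028 0.30261745] [[-0.991  0.133 -0.   ]
 [ 0.133  0.991 -0.004]
 [-0.    -0.004 -1.   ]] [ 0.063 -0.029  0.026  0.034  0.029  0.08 ]
[[329.75858923 195.82973781]
 [329.25926794 183.74446884]]
```

View pics/w1.png

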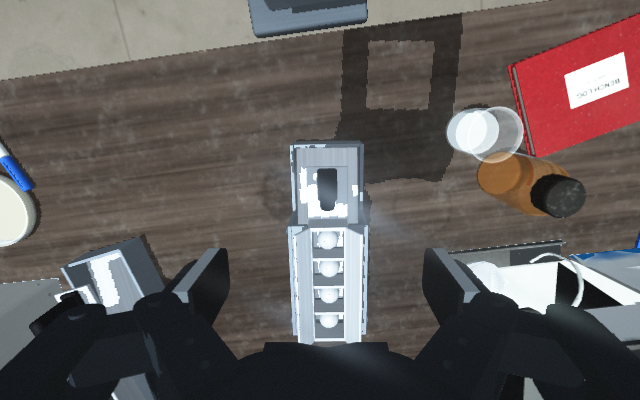

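The wrist view shows the fin at about (327,189), the balls in a column at about x=328, and clear bench on both sides of the fin. The bottle cap is at (558,195). I'll measure the fin top, the yaw and the flare height.

Run:
```python
from h import *
d=load('w1'); f=d['frame']; x,y,w,h=308,155,40,62
m=(f[y:y+h,x:x+w].max(2)<70).astype(np.uint8)
n,l,s,c=cv2.connectedComponentsWithStats(m); i=1+np.argmax(s[1:,4]); st=s[i]; print(st+[x,y,0,0,0],c[i]+[x,y])
L,T,W,H=st[0]+x,st[1]+y,st[2],st[3]
for z in(.128,.086): print(z,[onz(d,u,z).round(4)[:2] for u in((L,T),(L+W,T+H),(L+W/2,T+H/2))])
g=cv2.cvtColor(f,cv2.COLOR_RGB2GRAY)[222:338,308:350]
ci=cv2.HoughCircles(cv2.resize(g,None,fx=4,fy=4,interpolation=cv2.INTER_CUBIC),cv2.HOUGH_GRADIENT,1,70,param1=100,param2=18,minRadius=28,maxRadius=60)
P=[]
for u in sorted(ci[0].tolist(),key=lambda u:u[1]):
    uv=(u[0]/4+308,u[1]/4+222); X=onz(d,uv,.09); P.append(X); print(np.round(uv,1),round(u[2]/4,1),X.round(4))
P=np.array(P); v=P[-1]-P[0]; print('yaw',np.degrees(np.arctan2(v[1],v[0])))
print('flare corner edges L/R front', onz(d,(289,227),.124),onz(d,(368,226),.124)); print('bottle',onz(d,(558,195),.1))
cv2.imwrite('pics/w1c.png',cv2.resize(f[135:345,270:390,::-1],None,fx=2.8,fy=2.8,interpolation=cv2.INTER_CUBIC))
```

```text
[318 169  19  11 135] [328.72592593 173.01481481]
0.128 [array([0.4597, 0.0048]), array([0.4702, 0.0182]), array([0.4649, 0.0115])]
0.086 [array([0.4672, 0.0027]), array([0.4795, 0.0184]), array([0.4733, 0.0105])]
[327.4 239.9] 9.3 [0.5344 0.0024 0.09  ]
[329.6 266.4] 10.6 [0.5619 0.001  0.09  ]
[329.1 294.4] 8.7 [ 0.592  -0.0034  0.09  ]
[328.6 318.6] 9.3 [ 0.6194 -0.0075  0.09  ]
yaw -6.622162385747548
flare corner edges L/R front [ 0.50486924 -0.02546974  0.124     ] [0.51244282 0.03856171 0.124     ]
bottle [0.51484283 0.20753607 0.1       ]
```

View pics/w1c.png

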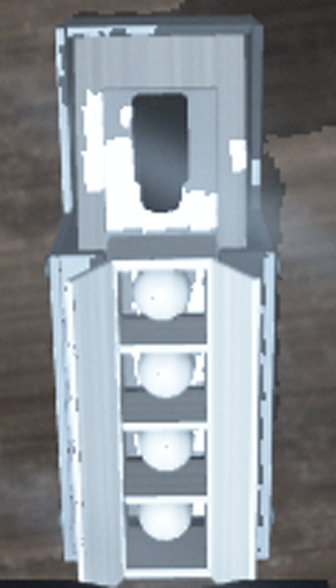

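>>> arm_command(
  rows="-1 1 -15 0 0 1; -3 3 -35 0 0 1; -3 3 -50 0 0 1; -3 3 -60 0 0 1; -3 3 -60 0 0 1; -3 3 -60 0 0 1",
  jaw=0.7,
)

```text
t: 2.45
tool_pos: [0.4806, 0.0098, 0.2432]
tool_rot: [0.181, 3.135, -0.006]
contact_force: [-0.4, -0.3, 0.8]
opening: 0.0602
```

Run:
```python
from h import *
d=shot('wrist','w2'); o=monitor.get_obs(); print(o['t'],o['tool_pos'],cv2.Rodrigues(o['tool_rot'])[0].round(3),o['dq'].round(3),o['contact_force'],o['opening'])
for X in ([.482,.0105,.128],[.482,.0105,.086]): print(proj(d,X))
e=d['frame'].copy()
a=np.radians(-6.7);R=np.array([[np.cos(a),-np.sin(a)],[np.sin(a),np.cos(a)]])
for z in(.128,.086):
    c=[np.r_[R@[sx*.012,sy*.006]+[.482,.0105],z] for sx,sy in((1,1),(1,-1),(-1,-1),(-1,1))]
    cv2.polylines(e,[np.int32(proj(d,c).round())],True,(255,0,0) if z>.1 else (0,255,0),1)
cv2.imwrite('pics/w2o.png',e[:,:,::-1])
```

```text
2.5 [0.48070217 0.00972277 0.2434559 ] [[-0.993  0.115  0.001]
 [ 0.115  0.993 -0.004]
 [-0.002 -0.004 -1.   ]] [-0.003 -0.003 -0.001 -0.     0.001 -0.001] [-0.13549912 -0.15487083 -0.02455872] 0.0600314228649332
[[328.56735934 224.18601544]]
[[328.27176491 204.26875991]]
```

View pics/w2o.png

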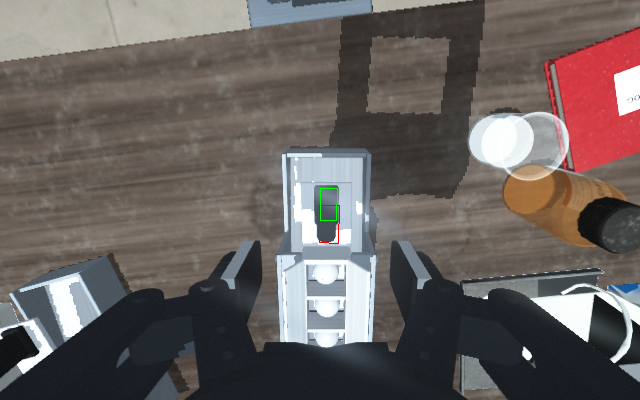

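The overlay agrees with the fin within about 1 px (the fin top spans columns 318–337, rows 206–242). Next I descend and grip.

>>> arm_command(
  rows="-1 0 -20 0 0 0; -1 0 -40 0 0 0; -1 0 -58 0 0 0; -1 0 -70 0 0 0; -1 0 -76 0 0 0; -1 0 -76 0 0 0",
)

```text
t: 3.25
tool_pos: [0.4797, 0.0097, 0.1672]
tool_rot: [0.181, 3.135, -0.006]
contact_force: [-0.0, 0.1, 0.1]
opening: 0.0597
```

>>> arm_command(
  rows="0 0 0 0 0 0; 0 0 0 0 0 0; 0 0 0 0 0 0; 0 0 0 0 0 0; 0 0 0 0 0 0; 0 0 0 0 0 0",
  jaw=0,
  squeeze=30,
)

```text
t: 4.0
tool_pos: [0.48, 0.0097, 0.1678]
tool_rot: [0.181, 3.134, -0.006]
contact_force: [-1.9, 0.2, 5.4]
opening: 0.0117
```

>>> arm_command(
  rows="-4 0.5 0 0 0 0; -10 1.2 0 0 0 0; -17 2 0 0 0 0; -24 2.8 0 0 0 0; -31 3.6 0 0 0 0; -38 4.5 0 0 0 0; -44 5.2 0 0 0 0; -49 5.8 0 0 0 0; -53 6.3 0 0 0 0; -56 6.6 0 0 0 0; -57.5 6.8 0 0 0 0; -57.5 6.8 0 0 0 0",
)

```text
t: 5.5
tool_pos: [0.4223, 0.0165, 0.1678]
tool_rot: [0.181, 3.135, -0.006]
contact_force: [-0.2, -2.4, 2.6]
opening: 0.0116
```

Run:
```python
from h import *
d=shot('wrist','w3'); a=shot('scene','s3'); o=monitor.get_obs(); print(o['t'],o['tool_pos'],o['contact_force'],o['opening'])
def crop(d,x,y,w,h,s): return cv2.resize(d['frame'][y:y+h,x:x+w,::-1],(w*s,h*s),interpolation=cv2.INTER_CUBIC)
cv2.imwrite('pics/c3.png',np.hstack([crop(d,250,150,130,200,3),crop(a,240,195,100,150,4)]))
```

```text
5.6 [0.42231133 0.01643569 0.16781159] [-0.4839696  -2.45493525  3.15857707] 0.011488573611225754
```

View pics/c3.png

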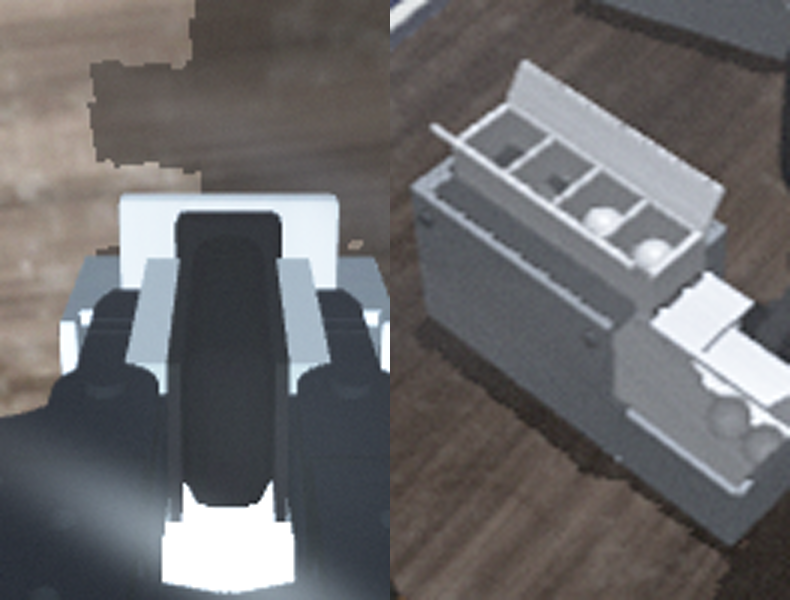

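The scene crop shows the two far cells empty, two balls lying in the trough, and balls 3 and 4 still in their cells. Next I push the gate shut.

>>> arm_command(
  rows="4 -0.5 0 0 0 0; 10 -1.2 0 0 0 0; 17 -2 0 0 0 0; 24 -2.8 0 0 0 0; 31 -3.6 0 0 0 0; 38 -4.5 0 0 0 0; 44 -5.2 0 0 0 0; 49 -5.8 0 0 0 0; 53 -6.3 0 0 0 0; 56 -6.6 0 0 0 0; 58 -6.8 0 0 0 0; 58 -6.8 0 0 0 0",
)

```text
t: 7.1
tool_pos: [0.4806, 0.0097, 0.1678]
tool_rot: [0.181, 3.134, -0.006]
contact_force: [0.0, -0.9, 2.8]
opening: 0.0112
```

>>> arm_command(
  rows="0 0 0 0 0 0; 0 0 0 0 0 0; 0 0 0 0 0 0; 0 0 0 0 0 0",
  jaw=0.7,
)

```text
t: 7.6
tool_pos: [0.4804, 0.0097, 0.1676]
tool_rot: [0.181, 3.135, -0.006]
contact_force: [0.2, 0.3, -0.5]
opening: 0.0597
```

>>> arm_command(
  rows="0 0 10 0 0 0; 0 0 30 0 0 0; 0 0 60 0 0 0; 0 0 90 0 0 0; 0 0 120 0 0 0; 0 0 130 0 0 0; 0 0 130 0 0 0",
)

```text
t: 8.48
tool_pos: [0.4806, 0.0097, 0.2982]
tool_rot: [0.181, 3.133, -0.006]
contact_force: [-0.4, -0.0, -0.1]
opening: 0.0595
```

Run:
```python
from h import *
d=shot('wrist','w4'); a=shot('scene','s4'); o=monitor.get_obs(); print(o['t'],o['tool_pos'],o['contact_force'],o['opening'])
def crop(d,x,y,w,h,s): return cv2.resize(d['frame'][y:y+h,x:x+w,::-1],(w*s,h*s),interpolation=cv2.INTER_CUBIC)
cv2.imwrite('pics/c4.png',np.hstack([crop(d,250,150,130,200,3),crop(a,240,195,100,150,4)]))
for n,im,(x,y,w,h),th in(('w',d,(308,155,40,62),70),('s',a,(315,250,30,40),75)):
    m=(im['frame'][y:y+h,x:x+w].max(2)<th).astype(np.uint8); nn,l,s,c=cv2.connectedComponentsWithStats(m); i=1+np.argmax(s[1:,4]); print(n,s[i]+[x,y,0,0,0],c[i]+[x,y])
```

```text
8.575 [0.47991953 0.009736   0.29623937] [ 0.50973826  0.83619897 -0.24220331] 0.059551939198781434
w [324 172  12   5  33] [330.54545455 173.36363636]
s [318 256  18  30 356] [326.89325843 270.51685393]
```

View pics/c4.png

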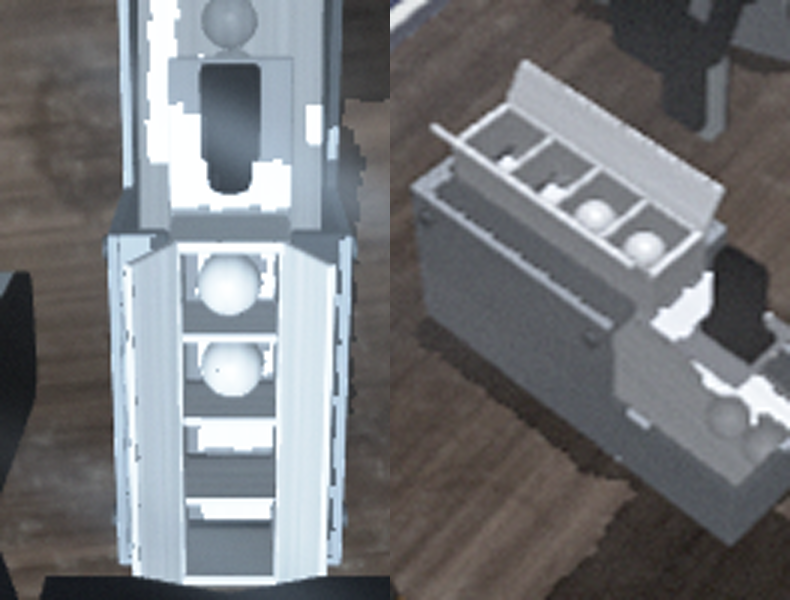

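The fin is back at its starting pixel in the scene view: (326.9,270.5), against (327.1,270.8) before. The gate covers all four cells, balls 3 and 4 are in, two balls lie in the trough, and the gripper is clear. I'm handing it in.

```bash
python3 -c "
from station import workorder; print(workorder.finish_job())"
```

```text
the job is handed in; nothing more can be done
None
```

The job is done and handed in at about 8.6 s of the 32 s allowed; no verdict was reported.

I gripped the fin of the left hopper, the one with the steel balls. I pulled its gate about 58 mm, saw the two far balls lying in the trough with the third and fourth still in their cells, then pushed it shut, let go and lifted clear.

**Last checks:**
- **Gate:** the fin was back within 0.3 px of where it started in the scene view, and the gate plate covered all four cells.
- **Balls:** two were in the trough and two in the hopper.
- **Robot:** the gripper was about 130 mm above where it had held the fin. The contact force read about 1 N, which is within sensor noise.

**Checks that failed or disagreed:**
- My colour mask for the fin missed it in three of its uses: once in the first scene picture and twice in wrist views. A retuned mask fixed the scene picture. For the wrist views I used a projected outline and the picture itself.
- My estimates of the hopper's angle ran from -6.5 to -8 degrees. I used about -6.7.

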